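Mount a beamsplitter cube under the swing clamp of a prism platform

ROBOT

A 6-joint arm with a two-finger parallel gripper is mounted at the origin on the work surface. World frame = base frame: x ahead of the robot, y to its left, z up, the work surface at z = 0. Lengths are in mm, angles in rad, forces in N, time in s.
With the tool pointing down it reaches from about 300 to 825 mm from the base axis. Payload 5.4 kg.
Tool frame: the origin (TCP) lies between the finger pads; the fingertips stand manip.tcp_to_tips ahead of it and the grasp point (between the pads) lies 8 mm behind it (manip.tcp_to_tips is the distance from the TCP to the fingertips, in mm); z points along the fingers, y is the line along which they close (so a half turn about z gives the same grasp; the last joint's range is limited). The gripper opens to 92 mm and grips with 3 to 60 N. Pads are 20 mm wide; open, the fingers measure 128 mm over their backs; the gripper's body (75 mm by 189 mm) begins 69 mm behind the grasp point.
Start: joints at [0.937, 0.158, 1.597, -0, 1.386, -0.21], TCP at [236.463, 524.11, 225.601] pointing down, gripper open.
Joint ranges: [-2.91, 2.91], [-0.94, 2.29], [0.18, 2.7], [-1.29, 4.43], [0.17, 2.64], [-3, 3]. Speed limits (rad/s): [2.57, 2.57, 3.14, 3.14, 3.14, 3.14].

INTERFACE

Orientations are given as a rotation vector (axis times angle).
In Python, from rig import telemetry, imaging, job, manip gives the robot as it stands.
- The arm moves only by the tool drive_tool, never from a script. Its argument "commands" is a list of rows, each a list of 3 entries, a list of its own where there are three numbers: the shift along the tool's x, y, z in m, then the turn, a rotation vector about the tool's x, y, z in rad, then the opening, from 0 (shut) to 1 (fully open). In form: [[[x, y, z], [ax, ay, az], claw], ...]. A call has 1 to 20 rows; each row shifts and turns the commanded pose from where the row before left it, along the tool's axes as they then stand; what a row does not reach is not made up. A row lasts 1/8 s, in which the tool goes at most 62.5 mm and 10.7 degrees, less where a joint would pass 70% of its speed; a pose out of reach is approached as far as the arm can. A call with a gripper value outside its range is refused whole. The fingers move at their own pace and stop on an object; "force" is the grip in N (left out, the last holds). Time passes only in rows, so rows that do not move let the fingers close. It gives the time, the measured TCP pose, the force, the opening and the grip force at its end, in the units of the state.
- telemetry.read_state(): the state, without advancing time (a new reading comes with each control period).
- imaging.snapshot(name): name is "scene" or "top"; returns the picture (400x640x3 uint8, red, green, blue); there is no depth.
- imaging.camera_params(name): a dict with "mtx" (3x3 intrinsics, pixels), "distortion" ([k1, k2, p1, p2, k3] as OpenCV has them; the pictures are not rectified), "rvec" (rotation vector, rad) and "tvec" (3), from world to camera coordinates, as OpenCV has them. Camera axes: x right, y down, z forward; pixel columns grow to the right and rows downward; lengths in mm; the calibration is good to about 2 mm. A picture is of the moment at which its call begins. camera_params takes no time and is no camera call.
- job.finish_job(): hands the job in; it is judged then, once.
The state is a dict: "time": time; "q": joint angles; "joint_velocities": joint speeds; "joint_efforts": joint torques, N m; "tool_pos": TCP position; "eef_rot": TCP orientation; "ft_force": force on the tool from outside, world axes, zero at the start; "moment": the same for the moment, N m; "width": finger opening in mm; "finger_force": force on a finger pad.
Only numpy, scipy, OpenCV 4.12 (cv2) and the standard library are available. Lean on these libraries where they do the work, as an engineer would, in place of code of your own. Each camera call takes 0.05 s, during which the arm holds its last target. There are 200 camera calls.

TASK

Stand the glass cube from the optics tray on the prism platform, square to it and centred where the clamp's pad will come down, let go of it, then swing the clamp arm in over it as far as its stop. Turn the knurled clamp screw down (clockwise from above) until it seats on the glass, then back it off a quarter turn, so that the cube is kept in place but not strained. Finish holding: keep the clamp screw gripped and still at that setting, as if a colleague were about to nip up its lock nut, and leave the other things lying about where they are.

Things in the scene. Friction and masses are not known exactly. Their poses are not given: they have to be found in the camera images.
- cube: clear glass beamsplitter cube, 25.4 mm each way, about 40 g, with frosted white top and bottom and a thin tinted diagonal plane inside; it stands on the optics tray. Origin: centre of its underside; x and y are normal to its side faces, z up.
- tray: flat black plastic optics tray, 110 mm (x) by 190 mm (y), fixed; the optics stand on its top face, 8 mm above the table (the rim line is only drawn, 2 mm high). Cube and prism stand on its two halves along y, about 80 mm apart, either way round. Origin: centre of its underside.
- mount: prism platform with swing clamp, fixed: 64 mm round steel base, pillar, black plate 94 x 66 x 10 mm, its flat top 74 mm above the table. Origin on the table below the working point: the plate spans x -34 to +60, y -33 to +33 mm. At x = +45, y = 0 a 12.7 mm steel post stands 52 mm above the plate (23 mm collar at 23 to 33 mm) and carries the clamp arm. z up.
- platform_centre (a point): working point on the plate's top face, 74 mm above the table: the centre of the cube's underside belongs here; axes as the mount. The clamp screw's axis passes through it when the arm is home. The cube's faces shall lie parallel to the mount's x and y (any side forward).
- swing_pivot (a point): on the post's axis (mount x = +45 mm, y = 0), at the height of the clamp arm's underside, 33 mm above the plate. The arm swings level about the vertical line through this point.
- clamp_arm (a joint): angle of the clamp arm, rad, 0 to 2.4. 0: home at its stop, screw over the working point. Grows counter-clockwise from above (swing clockwise to go home); at angle a the screw's axis is at mount x = 45 - 45 cos(a), y = -45 sin(a) mm. Starts at 1.8 to 2.25. Dark bar 16 mm wide with 22 mm round end, 33 to 45 mm above the plate. Friction holds it; about 3 N at the screw moves it.
- clamp_screw (a joint): turn of the clamp screw relative to the arm, rad. 0: seated, its white 10 mm pad down on the cube, a hard stop. Grows counter-clockwise from above (backing off), to 8; pi/2 is a quarter turn back. Starts at 2.2 to 3.3. Right-hand thread, sinks 1.25 mm per turn clockwise; friction about 0.05 N m, stays where it is left; it turns with the arm when the arm swings.
- screw_head (a point): on the screw's axis at mid-height of its knurled round steel head: 24 mm across, 16 mm high, underside 61 mm and top 77 mm above the plate when seated. Below it a 14 mm wide, 3 mm high shoulder, then a bare 8 mm shank down to a flat 18 mm brass lock nut, its top 49.5 mm above the plate. Turns with the screw.
- prism: triangular glass prism, 30 mm sides, 30 mm high, standing beside the cube on the tray: leave it alone. Origin: centre of its underside.
- lens_post: small lens in a 31 mm black ring on a steel post with a 50 mm round foot, 93 mm tall: leave it alone. Origin: centre of its underside.
- ball_driver: hex ball driver lying on the table, black 18 mm handle, 178 mm long: leave it alone. Origin: on the table under the shank, 10 mm in front of the handle; the tip points to +x.
- parts_dish: white round dish, 100 mm wide, 30 mm high, with small posts and screws in it: leave it alone. Origin: centre of its underside.
There are look-alikes about, which are no part of the job. Leave any turquoise or yellow look-alike of the cube alone. There is more than one size of the mount; the job needs the larger.

How it is judged:
By the outcome, as a careful person would: the job done as asked, in the order asked, and still so for the second after the job is handed in, while the arm keeps its last pose, push and grip.
It also fails if it takes over 67 s, if anything falls off the work surface, if the arm or the gripper's body presses on something with over 40 N, if the wrist force passes 120 N, or if a joint passes its speed limit or range.

## Working session

There is one attempt and no reset: what is moved stays moved. The work goes in short steps, Python scripts to look and compute and a tool call to move; the robot and the scene stay as the last step left them, time stands still between calls to the robot, and variables do not carry over. Pictures are saved under pics/ and viewed, at most 10 in all, crops included, and the job is handed in when it is done.

Besides the shell and the picture viewer there is one more tool, called after "Request:" as name([rows], argument=value, ...), one row to a line, values as JSON. drive_tool: Moves the arm, as the interface text tells. Its arguments: {"type":"object","properties":{"commands":{"type":"array","items":{"type":"array"}},"force":{"type":"number"}},"required":["commands"]}

```bash
ls; mkdir -p pics
python3 - <<'E'
from rig import telemetry, imaging, job, manip
import cv2
print(telemetry.read_state()); print([ (k,getattr(manip,k)) for k in dir(manip) if not k.startswith('__')])
for n in("scene","top"):
    im=imaging.snapshot(n); cv2.imwrite(f'pics/{n}0.png',im[:,:,::-1]); print(imaging.camera_params(n))
E
```

```text
pics
{'time': 0.0, 'q': array([ 9.36895631e-01,  1.59033865e-01,  1.59818894e+00,  1.42992470e-05,
        1.38619953e+00, -2.10056780e-01]), 'joint_velocities': array([-0.00055798,  0.000101  , -0.00089387, -0.00083286, -0.00055278,
        0.0004226 ]), 'joint_efforts': array([-4.15365150e-05, -3.85569620e+01, -3.22107089e+01,  7.02242274e-02,
        3.78701719e-02, -1.62262172e-04]), 'tool_pos': array([236.11494592, 523.63971236, 224.64911642]), 'eef_rot': array([-6.60643738e-01, -3.07056330e+00,  2.61226138e-03]), 'ft_force': array([-0.19496145,  1.13370204,  0.1292129 ]), 'moment': array([ 0.03821415, -0.04685829, -0.00387714]), 'finger_force': 0.0, 'width': 91.77996880948237}
[('Unreachable', <class 'rig.Unreachable'>), ('tcp_to_tips', 11.0)]
{'mtx': array([[446.15532729,   0.        , 314.94562861],
       [  0.        , 446.15532729, 198.63503995],
       [  0.        ,   0.        ,   1.        ]]), 'distortion': array([-0.04063361,  0.        ,  0.        ,  0.        ,  0.        ]), 'rvec': array([ 1.62339905,  1.80960009, -0.85260599]), 'tvec': array([  79.96373612, -248.68058302, 1434.14809485])}
{'mtx': array([[404.66502062,   0.        , 327.45624245],
       [  0.        , 404.66502062, 202.29311558],
       [  0.        ,   0.        ,   1.        ]]), 'distortion': array([0.02534028, 0.        , 0.        , 0.        , 0.        ]), 'rvec': array([ 1.95367014, -2.23446852,  0.26070373]), 'tvec': array([ 31.40263137, 550.20436805, 857.87280945])}
```

View pics/scene0.png

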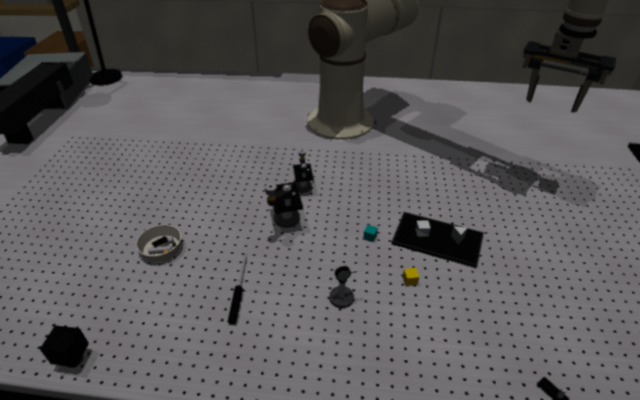

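View pics/top0.png

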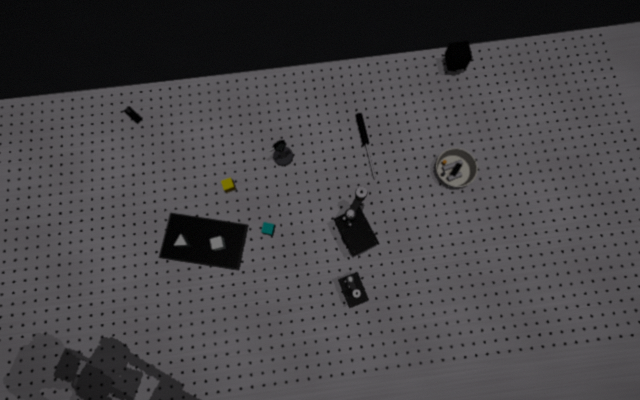

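The top picture shows the tray at about (204,241), with the cube at (217,243) and the prism at (181,241). The larger mount is at about (357,230), with its swung-out screw at (361,193). The small mount is at (353,290). I'll look at enlarged crops next.

```bash
cat > h.py <<'E'
import numpy as np, cv2
from rig import telemetry, imaging, job, manip
def cam(n):
    p=imaging.camera_params(n); return p['mtx'],p['distortion'],p['rvec'],p['tvec']
def proj(n,P):
    K,d,r,t=cam(n); return cv2.projectPoints(np.float64(P).reshape(-1,1,3),r,t,K,d)[0].reshape(-1,2)
def unproj(n,uv,z):
    K,d,r,t=cam(n); R=cv2.Rodrigues(r)[0]
    u=cv2.undistortPoints(np.float64(uv).reshape(-1,1,2),K,d).reshape(-1,2)
    D=np.c_[u,np.ones(len(u))]@R; C=-R.T@t
    return C+D*((z-C[2])/D[:,2])[:,None]
def crop(im,x,y,w,h,s,step=10):
    c=cv2.resize(im[y:y+h,x:x+w],None,fx=s,fy=s,interpolation=cv2.INTER_CUBIC)[:,:,::-1]
    c=np.uint8(255*(c/255.)**.6)
    for i in range(0,w,step): cv2.line(c,(i*s,0),(i*s,6),(0,255,0)); cv2.putText(c,str(x+i),(i*s,16),0,.33,(0,255,0))
    for j in range(step,h,step): cv2.line(c,(0,j*s),(6,j*s),(0,255,0)); cv2.putText(c,str(y+j),(8,j*s+4),0,.33,(0,255,0))
    return c
E
python3 - <<'E'
from h import *
t=cv2.imread('pics/top0.png')[:,:,::-1]; s=cv2.imread('pics/scene0.png')[:,:,::-1]
m=np.vstack([np.hstack([crop(t,310,178,80,80,5)[:,:400][:300*400//300],crop(t,155,205,100,75,4)[:300] if 0 else cv2.copyMakeBorder(crop(t,155,205,100,75,4),0,100,0,0,0)])])
cv2.imwrite('pics/c1.png',m)
cv2.imwrite('pics/c2.png',np.hstack([crop(s,255,170,66,66,6),crop(s,390,205,100,66,4) if 0 else cv2.copyMakeBorder(crop(s,390,205,100,66,4),0,132,0,0,0)]))
for n in('top','scene'):
    K,d,r,tt=cam(n);print(n,-cv2.Rodrigues(r)[0].T@tt)
E
```

```text
top [332.36491476 -19.6153263  963.74557404]
scene [1259.18111397   67.62931973  731.37280971]
```

View pics/c1.png

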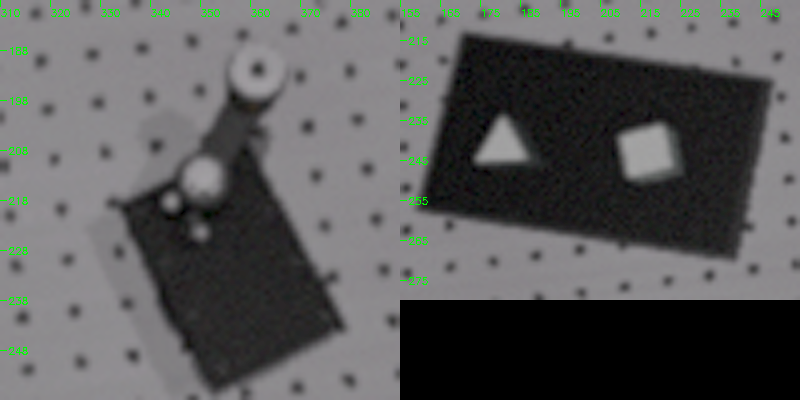

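View pics/c2.png

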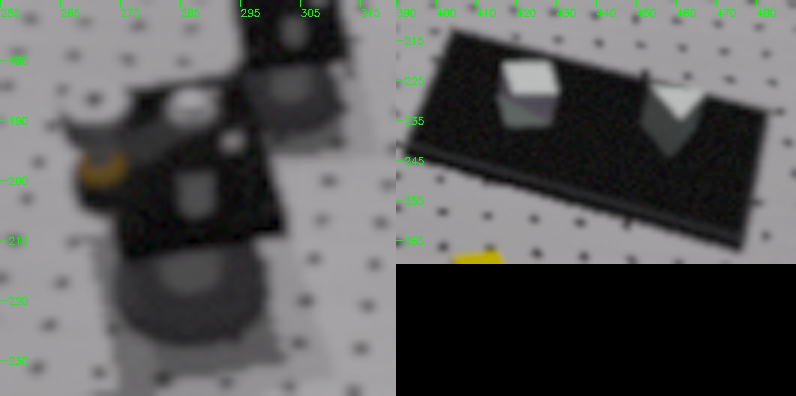

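```bash
cat > fit.py <<'E'
from h import *
from scipy.optimize import least_squares
c=lambda L,x0,y0,s:[(x0+(u+.5)/s-.5,y0+(v+.5)/s-.5) for u,v in L]
# mount: plate corners + post top
def fm(uv,M,x0):
    M=np.float64(M)
    def P(x):
        C,S=np.cos(x[2]),np.sin(x[2]); return np.c_[x[0]+C*M[:,0]-S*M[:,1],x[1]+S*M[:,0]+C*M[:,1],M[:,2]]
    r=least_squares(lambda x:(proj('top',P(x))-uv).ravel(),x0,x_scale=[10,10,.1]); return r.x,r.fun.reshape(-1,2),P
E
python3 - <<'E'
from fit import *
uv=c([(120,205),(213,392),(345,327),(203,178)],310,178,5)
print(unproj('top',uv[:3],74),unproj('top',uv[3:],126))
best=None
for M in ([(60,33,74),(-34,33,74),(-34,-33,74),(45,0,126)],[(60,-33,74),(-34,-33,74),(-34,33,74),(45,0,126)]):
  for a in(0,1.57,3.14,-1.57):
    r=fm(uv,M,[300,-60,a])
    if best is None or np.abs(r[1]).sum()<np.abs(best[1]).sum(): best=r
x=best[0]; print('mount',x,best[1])
sc=c([(257,69)],310,178,5); h=unproj('top',sc,151.5)[0,:2]-x[:2]
C,S=np.cos(x[2]),np.sin(x[2]); m=np.array([C*h[0]+S*h[1],-S*h[0]+C*h[1]]); print('screw in mount',m,'r',np.hypot(m[0]-45,m[1]),'a',np.arctan2(-m[1],45-m[0]))
# cube
cu=c([(217,135),(265,121),(276,168),(228,183)],155,205,4)
Q=unproj('top',cu,33.4)[:,:2]; print('cube',Q,Q.mean(0),np.linalg.norm(np.roll(Q,-1,0)-Q,axis=1),np.arctan2(*(np.roll(Q,-1,0)-Q).T[::-1]))
cs=c([(107,60),(157,62),(162,92),(111,94)],390,205,4); Q=unproj('scene',cs,33.4)[:,:2]; print('cube scene',Q,Q.mean(0))
t=cv2.imread('pics/top0.png'); g=t[228:255,203:230].max(2); print(np.sort(g.ravel())[::40])
pr=c([(102,115),(75,163),(129,161)],155,205,4); print('prism',unproj('top',pr,38).mean(0))
tr=c([(62,33),(372,80),(337,259),(17,207)],155,205,4); print('tray',unproj('top',tr,8))
print('scene postTop',proj('scene',[x[0]+45*C,x[1]+45*S,126]), 'sm',unproj('top',[(353,290)],60))
E
```

```text
[[ 508.42486149  -50.77710002   74.        ]
 [ 420.2884428   -79.7657724    74.        ]
 [ 440.81507718 -141.64096569   74.        ]] [[504.96405259 -85.34078542 126.        ]]
mount [ 4.62475432e+02 -1.00116954e+02  3.22168936e-01] [[-0.45570725 -0.16717383]
 [-0.04946412  0.24414881]
 [ 0.25411614  0.03081814]
 [ 0.23353056 -0.12260058]]
screw in mount [ 72.06424788 -36.91512988] r 45.77335826529952 a 2.2034245293563544
cube [[509.03389412 240.32049648]
 [513.46635186 212.26677841]
 [485.30192538 207.90327656]
 [480.38971143 235.80794972]] [497.0479707  224.07462529] [28.40172141 28.50043977 28.33373661 28.997453  ] [-1.41409278 -2.98788515  1.74504658  0.15625378]
cube scene [[483.34341911 209.50745022]
 [482.12992015 238.07228231]
 [507.13027618 238.84786879]
 [511.70691881 210.04550572]] [496.07763356 224.11827676]
[  2   5   6   6   6   7   7   8   8   8   9   9  11  21  38  70 109 119
 121]
prism [510.55069304 304.74073367  38.        ]
tray [[588.46110275 335.87754342   8.        ]
 [534.58234802 153.33052492   8.        ]
 [431.47618278 182.63232597   8.        ]
 [487.089166   366.15410646   8.        ]]
scene postTop [[286.16951724 185.83089717]] sm [[348.43872447 -71.55421997  60.        ]]
```

```bash
cat >> h.py <<'E'
def pose():
    s=telemetry.read_state(); R=cv2.Rodrigues(s['eef_rot'])[0]
    return s,R,np.arctan2(R[1,1],R[0,1])
def to(x,y,z,psi=None):
    s,R,ps=pose(); d=R.T@(np.array([x,y,z])-s['tool_pos'])
    e=0 if psi is None else (ps-psi+np.pi)%(2*np.pi)-np.pi
    print('t',round(s['time'],2),'pos',s['tool_pos'].round(1),'psi',round(ps,4),'tilt',R[2,:2].round(4),'q',s['q'].round(2),'F',s['ft_force'].round(1),'M',s['moment'].round(3),'w',round(s['width'],1),'g',round(s['finger_force'],1))
    print('shift m',(d/1000).round(4),'turn z',round(e,4))
E
python3 -c "
from h import *
to(497,224.1,100,0.158)"
```

```text
t 0.1 pos [236.1 523.7 224.7] psi 1.147 tilt [ 0.0004 -0.0017] q [ 0.94  0.16  1.6  -0.    1.39 -0.21] F [-0.4  0.1  0.6] M [-0.028  0.066 -0.001] w 91.8 g 0.0
shift m [-0.361  -0.1656  0.1249] turn z 0.989
```

Request:
drive_tool([
  [[-0.03,-0.0138,0.0104],[0,0,0],0.55],
  [[-0.03,-0.0138,0.0104],[0,0,0],0.55],
  [[-0.03,-0.0138,0.0104],[0,0,0],0.55],
  [[-0.03,-0.0138,0.0104],[0,0,0],0.55],
  [[-0.03,-0.0138,0.0104],[0,0,0],0.55],
  [[-0.03,-0.0138,0.0104],[0,0,0],0.55],
  [[-0.03,-0.0138,0.0104],[0,0,0],0.55],
  [[-0.03,-0.0138,0.0104],[0,0,0],0.55],
  [[-0.03,-0.0138,0.0104],[0,0,0],0.55],
  [[-0.03,-0.0138,0.0104],[0,0,0],0.55],
  [[-0.03,-0.0138,0.0104],[0,0,0],0.55],
  [[-0.03,-0.0138,0.0104],[0,0,0],0.55],
  [[0,0,0],[0,0,0.165],0.55],
  [[0,0,0],[0,0,0.165],0.55],
  [[0,0,0],[0,0,0.165],0.55],
  [[0,0,0],[0,0,0.165],0.55],
  [[0,0,0],[0,0,0.165],0.55],
  [[0,0,0],[0,0,0.165],0.55],
  [[0,0,0],[0,0,0],0.55],
  [[0,0,0],[0,0,0],0.55],
], force=4)

```text
time: 2.6
tool_pos: [496.3, 225.1, 100.6]
eef_rot: [-2.037, -2.391, 0.001]
ft_force: [0.3, -0.9, -0.1]
width: 50.5
finger_force: 0.0
```

```bash
python3 -c "
from h import *
to(497,224.1,23,0.158)"
```

```text
t 2.6 pos [496.3 225.1 100.6] psi 0.1597 tilt [-0.     -0.0005] q [ 0.2   0.21  1.79 -0.    1.13  0.04] F [ 0.3 -0.9 -0.1] M [-0.076  0.02  -0.002] w 50.5 g 0.0
shift m [-0.0011  0.0006  0.0776] turn z 0.0017
```

Request:
drive_tool([
  [[-0.001,0.0006,0.018],[0,0,0],0.55],
  [[0,0,0.02],[0,0,0],0.55],
  [[0,0,0.02],[0,0,0],0.55],
  [[0,0,0.015],[0,0,0],0.55],
  [[0,0,0.005],[0,0,0],0.55],
  [[0,0,0],[0,0,0],0.4],
  [[0,0,0],[0,0,0],0.3],
  [[0,0,0],[0,0,0],0.2],
  [[0,0,0],[0,0,0],0.2],
  [[0,0,0],[0,0,0],0.2],
  [[0,0,0],[0,0,0],0.2],
  [[0,0,0],[0,0,0],0.2],
], force=4)

```text
time: 4.1
tool_pos: [497.9, 224.4, 23.5]
eef_rot: [2.04, 2.388, 0.002]
ft_force: [0.1, -0.1, 5.1]
width: 25.1
finger_force: 4.0
```

```bash
python3 -c "
from h import *
to(497,224.1,22.5,1.729)"
```

```text
t 4.1 pos [497.9 224.4  23.5] psi 0.157 tilt [0.0001 0.0013] q [0.2  0.34 1.82 0.   0.98 0.05] F [ 0.1 -0.1  5.1] M [-0.068  0.233 -0.018] w 25.1 g 4.0
shift m [-0.0001 -0.001   0.001 ] turn z -1.572
```

Request:
drive_tool([
  [[0,0,0],[0,0,0],0.55],
  [[0,0,0],[0,0,0],0.55],
  [[0,0,0],[0,0,0],0.55],
  [[0,0,0],[0,0,0],0.55],
  [[0,0,0],[0,0,-0.1745],0.55],
  [[0,0,0],[0,0,-0.1745],0.55],
  [[0,0,0],[0,0,-0.1745],0.55],
  [[0,0,0],[0,0,-0.1745],0.55],
  [[0,0,0],[0,0,-0.1745],0.55],
  [[0,0,0],[0,0,-0.1745],0.55],
  [[0,0,0],[0,0,-0.1745],0.55],
  [[0,0,0],[0,0,-0.1745],0.55],
  [[0,0,0],[0,0,-0.1745],0.55],
  [[0,0,0],[0,0,0],0.4],
  [[0,0,0],[0,0,0],0.3],
  [[0,0,0],[0,0,0],0.2],
  [[0,0,0],[0,0,0],0.2],
  [[0,0,0],[0,0,0],0.2],
  [[0,0,0],[0,0,0],0.2],
  [[0,0,0],[0,0,0],0.2],
], force=4)

```text
time: 6.6
tool_pos: [497.3, 224.2, 22.8]
eef_rot: [0.246, -3.132, 0.0]
ft_force: [0.0, 0.7, -0.7]
width: 25.4
finger_force: 4.0
```

```bash
python3 -c "
from h import *
to(497,224.1,22.5,1.729)"
```

```text
t 6.6 pos [497.3 224.2  22.8] psi 1.7274 tilt [ 0. -0.] q [ 0.2   0.34  1.82 -0.    0.98 -1.53] F [ 0.   0.7 -0.7] M [ 0.074 -0.052 -0.047] w 25.4 g 4.0
shift m [ 0.0003 -0.0001  0.0003] turn z -0.0016
```

Request:
drive_tool([
  [[0,0,0],[0,0,0],0.15],
  [[0,0,0],[0,0,0],0.15],
  [[0,0,-0.005],[0,0,0],0.15],
  [[0,0,-0.015],[0,0,0],0.15],
  [[0,0,-0.025],[0,0,0],0.15],
  [[0,0,-0.03],[0,0,0],0.15],
  [[0,0,-0.03],[0,0,0],0.15],
  [[0,0,-0.025],[0,0,0],0.15],
  [[0,0,-0.01],[0,0,0],0.15],
  [[0,0,0],[0,0,0],0.15],
], force=12)

```text
time: 7.85
tool_pos: [497.6, 224.3, 163.6]
eef_rot: [-0.246, 3.13, 0.0]
ft_force: [0.6, -0.1, -1.6]
width: 25.5
finger_force: 12.0
```

```bash
python3 -c "
from h import *
to(462.5,-100.1,160,1.893)"
```

```text
t 7.85 pos [497.6 224.3 163.6] psi 1.7275 tilt [-0.0016  0.0001] q [ 0.2   0.14  1.75  0.    1.26 -1.53] F [ 0.6 -0.1 -1.6] M [0.059 0.039 0.017] w 25.5 g 12.0
shift m [ 0.0853 -0.315   0.0034] turn z -0.1655
```

Request:
drive_tool([
  [[0.0035,-0.0125,0],[0,0,0],0.15],
  [[0.0065,-0.0245,0],[0,0,0],0.15],
  [[0.0075,-0.028,0],[0,0,0],0.15],
  [[0.0075,-0.028,0],[0,0,0],0.15],
  [[0.0075,-0.028,0],[0,0,0],0.15],
  [[0.0075,-0.028,0],[0,0,0],0.15],
  [[0.0075,-0.028,0],[0,0,0],0.15],
  [[0.0075,-0.028,0],[0,0,0],0.15],
  [[0.0075,-0.028,0],[0,0,0],0.15],
  [[0.0075,-0.028,0],[0,0,0],0.15],
  [[0.0075,-0.028,0],[0,0,0],0.15],
  [[0.005,-0.019,0],[0,0,0],0.15],
  [[0.002,-0.0075,0],[0,0,0],0.15],
  [[0,0,0],[0,0,-0.055],0.15],
  [[0,0,0],[0,0,-0.055],0.15],
  [[0,0,0],[0,0,-0.055],0.15],
  [[0,0,0],[0,0,0],0.15],
  [[0,0,0],[0,0,0],0.15],
])

```text
time: 10.1
tool_pos: [462.8, -100.3, 162.5]
eef_rot: [0.502, -3.101, -0.001]
ft_force: [-0.2, 0.3, -0.4]
width: 25.3
finger_force: 12.0
```

Run:
```python
from h import *
to(462.5,-100.1,89.5,1.893)
s=imaging.snapshot('scene');t=imaging.snapshot('top')
cv2.imwrite('pics/c3.png',np.hstack([crop(s,250,140,66,90,6),crop(t,320,180,66,90,6)]))
```

```text
t 10.1 pos [ 462.8 -100.3  162.5] psi 1.8918 tilt [0.0005 0.0006] q [-0.47 -0.05  1.94  0.    1.25 -2.36] F [-0.2  0.3 -0.4] M [0.043 0.004 0.031] w 25.3 g 12.0
shift m [0.0001 0.0003 0.073 ] turn z -0.0012
```

View pics/c3.png

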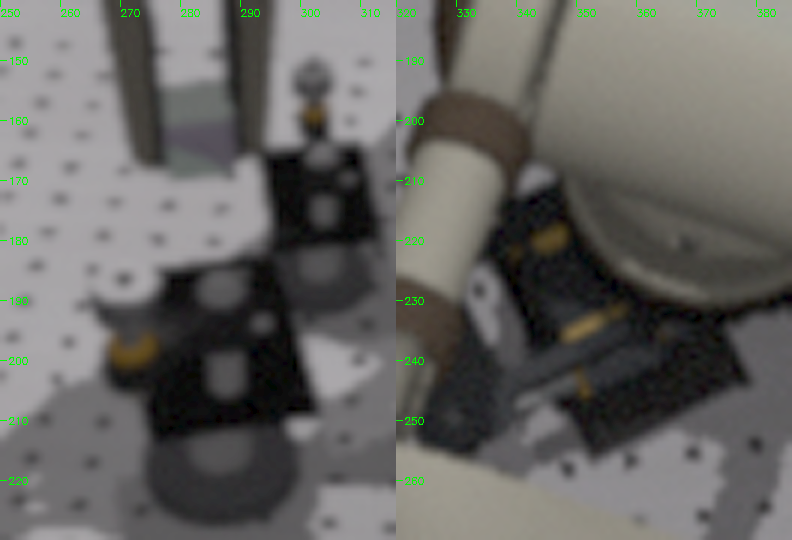

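The scene crop shows the cube held squarely between the fingers at about (282,162), above the plate and clear of the post at (285,190). I'll lower it now.

Request:
drive_tool([
  [[0,0.0003,0.01],[0,0,-0.001],0.15],
  [[0,0,0.016],[0,0,0],0.15],
  [[0,0,0.016],[0,0,0],0.15],
  [[0,0,0.014],[0,0,0],0.15],
  [[0,0,0.009],[0,0,0],0.15],
  [[0,0,0.005],[0,0,0],0.15],
  [[0,0,0.001],[0,0,0],0.15],
  [[0,0,0],[0,0,0],0.15],
  [[0,0,0],[0,0,0],0.15],
])

```text
time: 11.32
tool_pos: [463.3, -100.5, 92.3]
eef_rot: [-0.505, 3.1, -0.001]
ft_force: [-0.2, -0.1, -0.7]
width: 25.3
finger_force: 12.0
```

```bash
python3 -c "
from h import *
to(462.5,-100.1,88.7,1.893)"
```

```text
t 11.32 pos [ 463.3 -100.5   92.3] psi 1.8936 tilt [-0.0007 -0.0007] q [-0.47  0.05  2.    0.    1.09 -2.36] F [-0.2 -0.1 -0.7] M [ 0.063 -0.013  0.003] w 25.3 g 12.0
shift m [0.0007 0.0006 0.0036] turn z 0.0006
```

Request:
drive_tool([
  [[0.0005,0.0004,0.0015],[0,0,0],0.15],
  [[0,0,0.001],[0,0,0],0.15],
  [[0,0,0],[0,0,0],0.15],
  [[0,0,0],[0,0,0],0.15],
])

```text
time: 11.82
tool_pos: [462.4, -100.1, 89.3]
eef_rot: [-0.505, 3.101, -0.0]
ft_force: [-0.4, -0.7, 0.6]
width: 25.2
finger_force: 12.0
```

Request:
drive_tool([
  [[0,0,0.0008],[0,0,0],0.15],
  [[0,0,0],[0,0,0],0.15],
  [[0,0,0],[0,0,0],0.15],
])

```text
time: 12.2
tool_pos: [462.5, -100.1, 88.8]
eef_rot: [-0.505, 3.101, -0.0]
ft_force: [-1.4, -0.8, 3.1]
width: 25.5
finger_force: 12.0
```

Request:
drive_tool([
  [[0,0,0],[0,0,0],0.35],
  [[0,0,0],[0,0,0],0.45],
  [[0,0,0],[0,0,0],0.55],
  [[0,0,0],[0,0,0],0.55],
  [[0,0,0],[0,0,0],0.55],
  [[0,0,-0.01],[0,0,0],0.55],
  [[0,0,-0.02],[0,0,0],0.55],
  [[0,0,-0.035],[0,0,0],0.55],
  [[0,0,-0.035],[0,0,0],0.55],
  [[-0.01,0.03,0],[0,0,0],0.55],
  [[-0.012,0.036,0],[0,0,0],0.55],
  [[-0.012,0.036,0],[0,0,0],0.55],
  [[-0.012,0.036,0],[0,0,0],0.55],
  [[-0.012,0.036,0],[0,0,0],0.55],
  [[-0.012,0.036,0],[0,0,0],0.55],
  [[-0.01,0.03,0],[0,0,0],0.55],
  [[0,0,0],[0,0,0],0.55],
], force=5)

```text
time: 14.32
tool_pos: [462.0, 154.4, 189.2]
eef_rot: [-0.51, 3.099, 0.0]
ft_force: [0.7, -0.1, 0.4]
width: 50.7
finger_force: 0.0
```

Run:
```python
from h import *
to(462.5,-100.1,190,1.893)
im=np.mean([imaging.snapshot('top').astype(float) for _ in range(4)],0).astype(np.uint8)
s=np.mean([imaging.snapshot('scene').astype(float) for _ in range(4)],0).astype(np.uint8)
cv2.imwrite('pics/top4.png',im[:,:,::-1]);cv2.imwrite('pics/scene4.png',s[:,:,::-1])
cv2.imwrite('pics/c4.png',np.hstack([crop(im,328,183,56,80,7),crop(s,258,165,56,80,7)]))
```

```text
t 14.32 pos [462.  154.4 189.2] psi 1.8967 tilt [-0.0007 -0.0001] q [ 0.07 -0.04  1.88  0.    1.3  -1.82] F [ 0.7 -0.1  0.4] M [0.063 0.026 0.019] w 50.7 g 0.0
shift m [ 0.081  -0.2412 -0.0009] turn z 0.0037
```

View pics/c4.png

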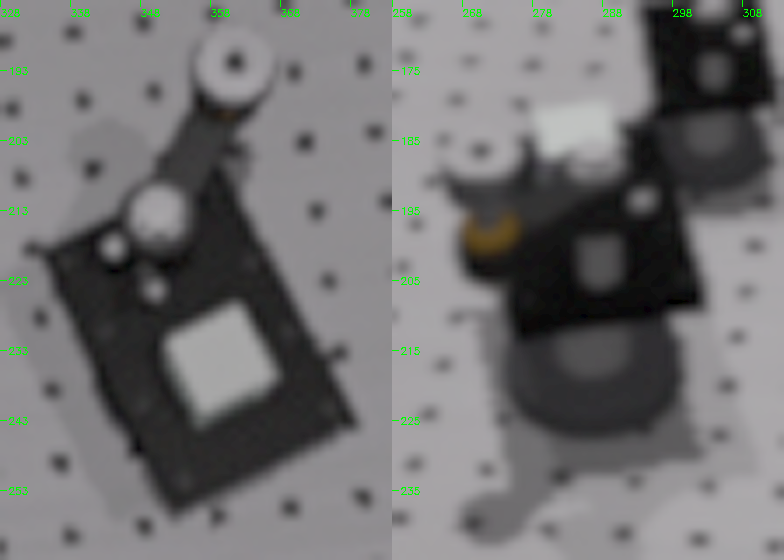

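```bash
cat > m.py <<'E'
from h import *
from scipy.optimize import least_squares
im=cv2.imread('pics/top4.png'); g=im.max(2); S=8; x0,y0,w,h=325,180,62,85
b=cv2.GaussianBlur(cv2.resize(g[y0:y0+h,x0:x0+w],None,fx=S,fy=S,interpolation=cv2.INTER_CUBIC),(5,5),0)
px=lambda p:np.float64(p)/S+[x0,y0]-.5+.5/S
plate=np.median(g[243:248,350:356]); cube=np.median(g[231:237,357:362]); print('lv',plate,cube,np.median(g[250:256,376:382]))
cm=b>(plate+cube)/2
cs,_=cv2.findContours(np.uint8(cm),cv2.RETR_LIST,cv2.CHAIN_APPROX_NONE)
c=[k for k in cs if cv2.pointPolygonTest(k,((359.5-x0)*S,(234.5-y0)*S),False)>0][-1]
c=min([k for k in cs if cv2.pointPolygonTest(k,((359.5-x0)*S,(234.5-y0)*S),False)>0],key=cv2.contourArea)
W=unproj('top',px(c.reshape(-1,2)),99.4)[:,:2].astype(np.float32)
R=cv2.minAreaRect(W); M=cv2.moments(W.reshape(-1,1,2)); print('cube rect',R,'ctr',M['m10']/M['m00'],M['m01']/M['m00'])
# plate edges: scan along normals from rough silhouette
def corners(x):
    C,Sn=np.cos(x[2]),np.sin(x[2]); Q=[]
    for z in(64,74):
        for a,bb in((60,33),(-34,33),(-34,-33),(60,-33)): Q.append((x[0]+C*a-Sn*bb,x[1]+Sn*a+C*bb,z))
    return proj('top',Q)
hull=lambda x:cv2.convexHull(np.float32(corners(x)))
def edge(x,th):
    H=hull(x); c8=corners(x); pts=[]
    for i,j in((0,1),(1,2),(2,3)):
        A,B=(c8[i]+c8[i+4])/2,(c8[j]+c8[j+4])/2; n=np.array([(B-A)[1],-(B-A)[0]]);n/=np.linalg.norm(n)
        mid=c8.mean(0)
        if n@(A-mid)<0:n=-n
        f0,f1=((.12,.93),(.08,.92),(.07,.7))[(i)]
        for f in np.linspace(f0,f1,25):
            s=np.arange(-4,4,.1); P=A+f*(B-A)+s[:,None]*n
            v=cv2.remap(g.astype(np.float32),np.float32(P[None,:,0]),np.float32(P[None,:,1]),cv2.INTER_CUBIC)[0]
            k=np.where((v[:-1]<th)&(v[1:]>=th))[0]
            if len(k): pts.append(P[k[np.argmin(abs(k-40))]])
    return np.float32(pts)
for th in(35,50):
    x=np.array([462.5,-100.1,.322])
    for _ in range(4):
        E=edge(x,th)
        r=least_squares(lambda y:[cv2.pointPolygonTest(hull(y),(float(p[0]),float(p[1])),True) for p in E],x,x_scale=[5,5,.05],diff_step=1e-4,loss='soft_l1',f_scale=.3); x=r.x
    print(th,'mount',x.round(3),'rms',np.sqrt(np.mean(r.fun**2)),len(E))
E
python3 m.py
```

```text
lv 13.0 125.0 98.0
cube rect ((462.4595642089844, -99.40907287597656), (27.146162033081055, 27.39331817626953), 18.841476440429688) ctr 462.53479076474315 -99.46535169960747Traceback (most recent call last):
  File "m.py", line 37, in <module>
    r=least_squares(lambda y:[cv2.pointPolygonTest(hull(y),(float(p[0]),float(p[1])),True) for p in E],x,x_scale=[5,5,.05],diff_step=1e-4,loss='soft_l1',f_scale=.3); x=r.x
    return func(*args, **kwargs)
    result = trf(vector_fun.fun, vector_fun.jac, x0, f0, J0, lb, ub, ftol, xtol,
                 gtol, max_nfev, x_scale, loss_function, tr_solver,
                 tr_options.copy(), verbose, callback=callback_wrapped)
    return trf_no_bounds(
        fun, jac, x0, f0, J0, ftol, xtol, gtol, max_nfev, x_scale,
        loss_function, tr_solver, tr_options, verbose, callback=callback)
    J = jac(x)
    self._update_jac()
    ~~~~~~~~~~~~~~~~^^
    self.J = self.jac_wrapped(xp_copy(self.x), f0=self.f)
             ~~~~~~~~~~~~~~~~^^^^^^^^^^^^^^^^^^^^^^^^^^^^
    J, dct = approx_derivative(
             ~~~~~~~~~~~~~~~~~^
        self.fun,
    
[... 879 characters left out ...]
,(float(p[0]),float(p[1])),True) for p in E],x,x_scale=[5,5,.05],diff_step=1e-4,loss='soft_l1',f_scale=.3); x=r.x
                                                   ~~~~^^^
  File "m.py", line 19, in <lambda>
    hull=lambda x:cv2.convexHull(np.float32(corners(x)))
                                            ~~~~~~~^^^
  File "m.py", line 18, in corners
    return proj('top',Q)
  File "h.py", line 6, in proj
    K,d,r,t=cam(n); return cv2.projectPoints(np.float64(P).reshape(-1,1,3),r,t,K,d)[0].reshape(-1,2)
            ~~~^^^
  File "h.py", line 4, in cam
    p=imaging.camera_params(n); return p['mtx'],p['distortion'],p['rvec'],p['tvec']
ValueError: time passes only in moves, steps and waits
```

```bash
sed -i 's/^def cam(n):/import functools\n@functools.cache\ndef cam(n):/' h.py; python3 m.py
```

```text
lv 13.0 125.0 98.0
cube rect ((462.4595642089844, -99.40907287597656), (27.146162033081055, 27.39331817626953), 18.841476440429688) ctr 462.53479076474315 -99.46535169960747
35 mount [ 4.63178e+02 -9.90520e+01  3.28000e-01] rms 0.32475646602247144 75
50 mount [ 4.62211e+02 -9.95690e+01  3.33000e-01] rms 0.6280576901360962 75
```

Run:
```python
from h import *
uv=[(328+(234.5)/7-.5,183+66.5/7-.5)]
p=unproj('top',uv,151.5)[0]-[0,.6,0]; print(p)
m=np.array([462.7,-100]);y=.325;C,S=np.cos(y),np.sin(y);d=p[:2]-m;q=np.array([C*d[0]+S*d[1],-S*d[0]+C*d[1]]);a=np.arctan2(-q[1],45-q[0]);print(q,np.hypot(q[0]-45,q[1]),a)
q=np.array([45-45*np.cos(a),-45*np.sin(a)]);t=m+[C*q[0]-S*q[1],S*q[0]+C*q[1]];print(t)
to(t[0],t[1],190,a-np.pi/2+y)
```

```text
[ 541.24425357 -112.71939066  151.5       ]
[ 70.37110577 -37.13341004] 44.97313808315306 2.1701865557908495
[ 541.26569619 -112.73557017]
t 14.72 pos [462.2 152.2 188.6] psi 1.8923 tilt [ 0.     -0.0001] q [ 0.07 -0.04  1.88 -0.    1.3  -1.82] F [ 0.3 -0.  -0. ] M [ 0.066  0.025 -0.012] w 50.3 g 0.0
shift m [ 0.0087 -0.2763 -0.0014] turn z 0.9679
```

Request:
drive_tool([
  [[0.0007,-0.0203,0],[0,0,0],0.55],
  [[0.001,-0.034,0],[0,0,0],0.55],
  [[0.001,-0.034,0],[0,0,0],0.55],
  [[0.001,-0.034,0],[0,0,0],0.55],
  [[0.001,-0.034,0],[0,0,0],0.55],
  [[0.001,-0.034,0],[0,0,0],0.55],
  [[0.001,-0.034,0],[0,0,0],0.55],
  [[0.001,-0.032,0],[0,0,0],0.55],
  [[0.001,-0.02,0],[0,0,0],0.55],
  [[0,0,0],[0,0,0.1613],0.55],
  [[0,0,0],[0,0,0.1613],0.55],
  [[0,0,0],[0,0,0.1613],0.55],
  [[0,0,0],[0,0,0.1613],0.55],
  [[0,0,0],[0,0,0.1613],0.55],
  [[0,0,0],[0,0,0.1613],0.55],
  [[0,0,0],[0,0,0],0.55],
  [[0,0,0],[0,0,0],0.55],
])

```text
time: 16.85
tool_pos: [541.4, -111.9, 188.5]
eef_rot: [-0.992, -2.981, -0.0]
ft_force: [1.1, 0.4, 0.4]
width: 50.8
finger_force: 0.0
```

```bash
python3 -c "
from h import *
to(541.3,-112.8,139,.924)"
```

```text
t 16.85 pos [ 541.4 -111.9  188.5] psi 0.9284 tilt [0.0002 0.    ] q [-0.42  0.13  1.7   0.    1.31 -1.35] F [1.1 0.4 0.4] M [-0.013 -0.015 -0.032] w 50.8 g 0.0
shift m [-0.0005 -0.0008  0.0495] turn z 0.0044
```

Request:
drive_tool([
  [[-0.0005,-0.0008,0.0095],[0,0,0.004],0.55],
  [[0,0,0.015],[0,0,0],0.55],
  [[0,0,0.013],[0,0,0],0.55],
  [[0,0,0.008],[0,0,0],0.55],
  [[0,0,0.004],[0,0,0],0.45],
  [[0,0,0],[0,0,0],0.4],
  [[0,0,0],[0,0,0],0.34],
  [[0,0,0],[0,0,0],0.34],
  [[0,0,0],[0,0,0],0.34],
], force=5)

```text
time: 17.98
tool_pos: [541.6, -112.9, 139.3]
eef_rot: [1.002, 2.977, -0.0]
ft_force: [-0.7, 0.4, -0.2]
width: 31.2
finger_force: 0.0
```

Run:
```python
from h import *
to(541.3,-112.8,139,.924)
s=imaging.snapshot('scene'); cv2.imwrite('pics/c5.png',crop(s,230,130,90,90,6))
```

```text
t 17.98 pos [ 541.6 -112.9  139.3] psi 0.9217 tilt [-0.0005  0.0001] q [-0.42  0.18  1.75  0.    1.21 -1.35] F [-0.7  0.4 -0.2] M [-0.005  0.019 -0.023] w 31.2 g 0.0
shift m [ 0.0003 -0.0001  0.0003] turn z -0.0023
```

View pics/c5.png

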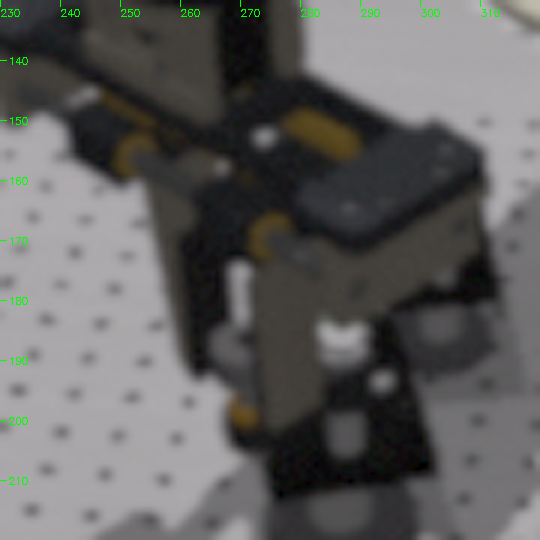

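The scene crop shows the screw head at (269,187) between the two fingers, not touching either. I'll swing the arm along its arc now.

Request:
drive_tool([
  [[0.00027,-0.00487,0],[0,0,0.1085],0.34],
  [[0.00027,-0.00487,0],[0,0,0.1085],0.34],
  [[0.00027,-0.00487,0],[0,0,0.1085],0.34],
  [[0.00027,-0.00487,0],[0,0,0.1085],0.34],
  [[0.00027,-0.00487,0],[0,0,0.1085],0.34],
  [[0.00027,-0.00487,0],[0,0,0.1085],0.34],
  [[0.00027,-0.00487,0],[0,0,0.1085],0.34],
  [[0.00027,-0.00487,0],[0,0,0.1085],0.34],
  [[0.00027,-0.00487,0],[0,0,0.1085],0.34],
  [[0.00027,-0.00487,0],[0,0,0.1085],0.34],
])

```text
time: 19.27
tool_pos: [499.1, -129.5, 139.2]
eef_rot: [2.398, 2.028, 0.004]
ft_force: [4.2, 1.7, -1.8]
width: 31.1
finger_force: 1.7
```

Run:
```python
from h import *
a=2.17-1.085;y=.325;m=np.array([462.7,-100]);C,S=np.cos(y),np.sin(y)
q=np.array([45-45*np.cos(a),-45*np.sin(a)]);t=m+[C*q[0]-S*q[1],S*q[0]+C*q[1]];print(t)
to(t[0],t[1],139,a-np.pi/2+y)
```

```text
[ 498.13958867 -130.05060918]
t 19.27 pos [ 499.1 -129.5  139.2] psi -0.167 tilt [0.0012 0.0025] q [-0.49  0.09  1.85  0.    1.2  -0.32] F [ 4.2  1.7 -1.8] M [ 0.3   -0.603  0.064] w 31.1 g 1.7
shift m [-0.0007 -0.0008  0.0002] turn z -0.0062
```

Pushing works, at about 4 N, and the pose is on the arc. I'll continue.

Request:
drive_tool([
  [[0.00027,-0.00487,0],[0,0,0.1085],0.34],
  [[0.00027,-0.00487,0],[0,0,0.1085],0.34],
  [[0.00027,-0.00487,0],[0,0,0.1085],0.34],
  [[0.00027,-0.00487,0],[0,0,0.1085],0.34],
  [[0.00027,-0.00487,0],[0,0,0.1085],0.34],
  [[0.00027,-0.00487,0],[0,0,0.1085],0.34],
  [[0.00027,-0.00487,0],[0,0,0.1085],0.34],
  [[0.00027,-0.00487,0],[0,0,0.1085],0.34],
  [[0.00027,-0.00487,0],[0,0,0.1085],0.34],
  [[0.0002,-0.0049,0],[0,0,0.1],0.34],
  [[0,0,0],[0,0,0],0.34],
  [[0,0,0],[0,0,0],0.34],
])

```text
time: 20.78
tool_pos: [463.3, -100.2, 139.4]
eef_rot: [3.098, 0.52, 0.002]
ft_force: [1.8, -0.4, 0.2]
width: 31.3
finger_force: 0.8
```

Request:
drive_tool([
  [[0,-0.0015,0],[0,0,0],0.34],
  [[0,0,0],[0,0,0],0.34],
  [[0,0,0],[0,0,0],0.34],
])

```text
time: 21.15
tool_pos: [462.5, -98.8, 139.3]
eef_rot: [3.098, 0.518, 0.0]
ft_force: [1.2, -4.5, 3.0]
width: 31.2
finger_force: 1.8
```

Request:
drive_tool([
  [[0,-0.001,0],[0,0,0],0.34],
  [[0,0,0],[0,0,0],0.34],
  [[0,0,0],[0,0,0],0.34],
])

```text
time: 21.52
tool_pos: [462.0, -97.5, 139.0]
eef_rot: [3.099, 0.518, -0.0]
ft_force: [-0.8, -4.2, 2.4]
width: 31.0
finger_force: 1.9
```

```bash
python3 -c "
from h import *
to(462.7,-100,139,.325-np.pi/2)"
```

```text
t 21.52 pos [462.  -97.5 139. ] psi -1.2398 tilt [-0.0001  0.    ] q [-0.46 -0.02  1.97 -0.    1.2   0.78] F [-0.8 -4.2  2.4] M [-0.783  0.152  0.006] w 31.0 g 1.9
shift m [-0.0001  0.0026  0.    ] turn z 0.006
```

Request:
drive_tool([
  [[0,-0.001,0],[0,0,0.006],0.34],
  [[0,0,0],[0,0,0],0.34],
  [[0,0,0],[0,0,0],0.34],
])

```text
time: 21.9
tool_pos: [461.8, -97.0, 139.1]
eef_rot: [3.099, 0.508, 0.0]
ft_force: [-0.1, -5.2, 2.4]
width: 31.6
finger_force: 2.8
```

Request:
drive_tool([
  [[0,-0.001,0],[0,0,0],0.34],
  [[0,0,0],[0,0,0],0.34],
  [[0,0,0],[0,0,0],0.34],
])

```text
time: 22.28
tool_pos: [461.8, -96.8, 139.2]
eef_rot: [3.097, 0.508, 0.001]
ft_force: [1.1, -8.8, 1.0]
width: 31.3
finger_force: 4.2
```

```bash
python3 -c "
from h import *
to(462.7,-100,139,.325-np.pi/2)"
```

```text
t 22.27 pos [461.8 -96.8 139.2] psi -1.246 tilt [0.0002 0.0029] q [-0.46 -0.03  1.97 -0.    1.2   0.78] F [ 1.1 -8.8  1. ] M [-1.505 -0.112 -0.062] w 31.3 g 4.2
shift m [-0.0001  0.0034  0.0002] turn z -0.0002
```

Request:
drive_tool([
  [[0,0.0038,0],[0,0,0],0.34],
  [[0,0,0],[0,0,0],0.5],
  [[0,0,-0.003],[0,0,0],0.5],
  [[0,0,0],[0,0,-0.18],0.5],
  [[0,0,0],[0,0,-0.18],0.5],
  [[0,0,0],[0,0,-0.18],0.5],
  [[0,0,0],[0,0,-0.18],0.5],
  [[0,0,0],[0,0,-0.18],0.5],
  [[0,0,0],[0,0,-0.18],0.5],
  [[0,0,0],[0,0,-0.18],0.5],
  [[0,0,0],[0,0,-0.18],0.5],
  [[0,0,0],[0,0,-0.18],0.5],
])

```text
time: 23.78
tool_pos: [462.4, -98.6, 141.9]
eef_rot: [-1.761, -2.601, -0.001]
ft_force: [0.4, 0.6, 0.3]
width: 45.7
finger_force: 0.0
```

Request:
drive_tool([
  [[0,0,0],[0,0,-0.18],0.5],
  [[0,0,0],[0,0,-0.18],0.5],
  [[0,0,0],[0,0,-0.18],0.5],
  [[0,0,0],[0,0,-0.18],0.5],
  [[0,0,0],[0,0,-0.18],0.5],
  [[0,0,0],[0,0,-0.18],0.5],
  [[0,0,0],[0,0,-0.18],0.5],
  [[0,0,0],[0,0,-0.18],0.5],
  [[0,0,0],[0,0,-0.18],0.5],
  [[0,0,0],[0,0,0],0.5],
  [[0,0,0],[0,0,0],0.5],
])

```text
time: 25.15
tool_pos: [462.5, -99.0, 142.0]
eef_rot: [0.656, -3.072, -0.001]
ft_force: [1.0, 0.3, 0.2]
width: 46.0
finger_force: 0.0
```

```bash
python3 -c "
from h import *
to(462.7,-100,139,.325-np.pi/2)"
```

```text
t 25.15 pos [462.5 -99.  142. ] psi 1.9913 tilt [-0.      0.0003] q [-0.47 -0.03  1.96  0.    1.2  -2.46] F [1.  0.3 0.2] M [ 0.08  -0.029 -0.03 ] w 46.0 g 0.0
shift m [ 0.0003 -0.001   0.003 ] turn z -3.0461
```

Request:
drive_tool([
  [[0.0001,-0.0011,0.0015],[0,0,0],0.5],
  [[0,0,0.0015],[0,0,0],0.4],
  [[0,0,0],[0,0,0],0.3],
  [[0,0,0],[0,0,0],0.2],
  [[0,0,0],[0,0,0],0.2],
  [[0,0,0],[0,0,0],0.2],
  [[0,0,0],[0,0,0],0.2],
], force=4)

```text
time: 26.02
tool_pos: [463.1, -100.6, 139.1]
eef_rot: [-0.66, 3.071, -0.001]
ft_force: [1.5, -3.8, -2.8]
width: 23.9
finger_force: 4.0
```

```bash
python3 -c "
from h import *
to(462.8,-100.1,139,.325-np.pi/2)"
```

```text
t 26.02 pos [ 463.1 -100.6  139.1] psi 1.9941 tilt [-0.0001 -0.0009] q [-0.47 -0.02  1.96 -0.    1.2  -2.46] F [ 1.5 -3.8 -2.8] M [-0.576 -0.269 -0.013] w 23.9 g 4.0
shift m [0.0001 0.0006 0.0001] turn z -3.0432
```

Request:
drive_tool([
  [[0,0,0],[0,0,0],0.15],
  [[0,0,0],[0,0,0],0.15],
  [[0,0,3e-05],[0,0,0.12],0.15],
  [[0,0,3e-05],[0,0,0.12],0.15],
  [[0,0,3e-05],[0,0,0.12],0.15],
  [[0,0,3e-05],[0,0,0.12],0.15],
  [[0,0,3e-05],[0,0,0.12],0.15],
  [[0,0,0],[0,0,0],0.15],
], force=25)

```text
time: 27.02
tool_pos: [463.0, -100.2, 138.9]
eef_rot: [0.275, 3.129, 0.0]
ft_force: [1.5, -3.9, -2.1]
width: 23.2
finger_force: 25.0
```

```bash
python3 -c "
from h import *
to(462.8,-100.1,139,1.3941)"
```

```text
t 27.02 pos [ 463.  -100.2  138.9] psi 1.3953 tilt [-0.0002  0.0001] q [-0.47 -0.02  1.96  0.    1.2  -1.86] F [ 1.5 -3.9 -2.1] M [-0.541 -0.333 -0.052] w 23.2 g 25.0
shift m [ 0.0003  0.     -0.0001] turn z 0.0012
```

Request:
drive_tool([
  [[0,0,3e-05],[0,0,0.12],0.15],
  [[0,0,2e-05],[0,0,0.12],0.15],
  [[0,0,2e-05],[0,0,0.12],0.15],
  [[0,0,2e-05],[0,0,0.12],0.15],
  [[0,0,2e-05],[0,0,0.12],0.15],
  [[0,0,2e-05],[0,0,0.12],0.15],
  [[0,0,3e-05],[0,0,0.12],0.15],
  [[0,0,2e-05],[0,0,0.12],0.15],
  [[0,0,2e-05],[0,0,0.12],0.15],
  [[0,0,2e-05],[0,0,0.12],0.15],
])

```text
time: 28.28
tool_pos: [463.6, -99.7, 138.7]
eef_rot: [1.997, 2.424, 0.003]
ft_force: [5.1, -0.9, -2.7]
width: 23.1
finger_force: 25.0
```

```bash
python3 -c "
from h import *
to(462.8,-100.1,139,0.1941)"
```

```text
t 28.27 pos [463.6 -99.7 138.7] psi 0.1929 tilt [0.0006 0.0019] q [-0.47 -0.02  1.96  0.    1.2  -0.66] F [ 5.1 -0.9 -2.7] M [-0.306 -0.764 -0.016] w 23.1 g 25.0
shift m [-0.0002 -0.0009 -0.0003] turn z -0.0012
```

Request:
drive_tool([
  [[0,0.0009,0],[0,0,0.1],0.15],
  [[0,0,2e-05],[0,0,0.1],0.15],
  [[0,0,2e-05],[0,0,0.1],0.15],
  [[0,0,2e-05],[0,0,0.05],0.15],
])

```text
time: 28.78
tool_pos: [464.0, -99.7, 138.6]
eef_rot: [-2.387, -2.042, -0.001]
ft_force: [1.8, -2.6, -1.2]
width: 23.2
finger_force: 25.0
```

```bash
python3 -c "
from h import *
to(462.8,-100.1,139,-0.1559)"
```

```text
t 28.77 pos [464.  -99.7 138.6] psi -0.1552 tilt [0.0006 0.0003] q [-0.47 -0.02  1.96  0.    1.2  -0.31] F [ 1.8 -2.6 -1.2] M [-0.47  -0.328  0.008] w 23.2 g 25.0
shift m [-0.0005 -0.0011 -0.0004] turn z 0.0007
```

Request:
drive_tool([
  [[0,0,2e-05],[0,0,0.07],0.15],
  [[0,0,2e-05],[0,0,0.07],0.15],
])

```text
time: 29.02
tool_pos: [464.0, -99.7, 138.6]
eef_rot: [-2.524, -1.87, -0.001]
ft_force: [2.9, -2.1, -1.9]
width: 23.0
finger_force: 25.0
```

```bash
python3 -c "
from h import *
to(462.8,-100.1,139,-0.2959)"
```

```text
t 29.02 pos [464.  -99.7 138.6] psi -0.2953 tilt [0.0007 0.0003] q [-0.47 -0.02  1.96  0.    1.2  -0.17] F [ 2.9 -2.1 -1.9] M [-0.47  -0.366  0.003] w 23.0 g 25.0
shift m [-0.0007 -0.0011 -0.0004] turn z 0.0006
```

```bash
cat >> h.py <<'E'
def avg(n=5):
    L=[]
    for _ in range(n):
        s=telemetry.read_state(); R=cv2.Rodrigues(s['eef_rot'])[0]; L.append(np.r_[s['tool_pos'],np.arctan2(R[1,1],R[0,1]),s['ft_force'],s['moment'][2],s['joint_efforts'][5],s['q'][5],s['width']]); imaging.snapshot('top')
    L=np.array(L); print('t',s['time'],'pos',L[:,:3].mean(0).round(2),'psi',L[:,3].mean().round(4),'F',L[:,4:7].mean(0).round(1),'Mz',L[:,7].round(3),'mean',L[:,7].mean().round(3),'tau6',L[:,8].round(4),'q6',L[:,9].mean().round(4),'w',L[:,10].mean().round(2))
E
python3 -c "
from h import *
avg(5)"
```

```text
t 29.225 pos [464.04 -99.75 138.6 ] psi -0.2946 F [ 3.  -2.2 -1.9] Mz [ 0.003  0.015 -0.028  0.011 -0.018] mean -0.003 tau6 [-0.5282  0.0754  0.3608  0.085   0.0024] q6 -0.1732 w 23.16
```

Request:
drive_tool([
  [[0,0,2e-05],[0,0,0.07],0.15],
  [[0,0,2e-05],[0,0,0.07],0.15],
])

```text
time: 29.52
tool_pos: [464.1, -99.9, 138.6]
eef_rot: [2.649, 1.688, 0.001]
ft_force: [3.8, -1.0, -2.4]
width: 23.3
finger_force: 25.0
```

```bash
python3 -c "
from h import *
avg(3)"
```

```text
t 29.625 pos [464.1  -99.85 138.57] psi -0.4365 F [ 3.1 -1.7 -1.6] Mz [ 0.075 -0.027 -0.066] mean -0.006 tau6 [-0.5303  0.0535  0.346 ] q6 -0.0314 w 23.08
```

Request:
drive_tool([
  [[0,0.0005,2e-05],[0,0,0.08],0.15],
  [[0,0,2e-05],[0,0,0.08],0.15],
  [[0,0,0],[0,0,0],0.15],
])

```text
time: 30.05
tool_pos: [464.2, -100.0, 138.5]
eef_rot: [-2.773, -1.475, -0.0]
ft_force: [0.6, 0.1, -0.3]
width: 22.9
finger_force: 25.0
```

```bash
python3 -c "
from h import *
avg(3)"
```

```text
t 30.15 pos [464.22 -99.98 138.49] psi -0.5934 F [ 1.5  0.2 -0.3] Mz [-0.003 -0.035 -0.059] mean -0.033 tau6 [ 0.2101  0.0139 -0.0221] q6 0.1255 w 23.04
```

Request:
drive_tool([
  [[0,0,2e-05],[0,0,0.08],0.15],
  [[0,0,2e-05],[0,0,0.08],0.15],
  [[0,0,0],[0,0,0],0.15],
])

```text
time: 30.58
tool_pos: [464.3, -100.1, 138.5]
eef_rot: [-2.883, -1.248, -0.0]
ft_force: [1.2, -0.0, 0.4]
width: 23.1
finger_force: 25.0
```

```bash
python3 -c "
from h import *
avg(3)"
```

```text
t 30.675 pos [ 464.3  -100.08  138.48] psi -0.7538 F [1.4 0.7 0. ] Mz [-0.022 -0.063 -0.013] mean -0.032 tau6 [ 0.2152  0.0197 -0.0206] q6 0.2859 w 23.1
```

Request:
drive_tool([
  [[0.0003,-0.0003,2e-05],[0,0,0.08],0.15],
  [[0,0,2e-05],[0,0,0.08],0.15],
  [[0,0,0],[0,0,0],0.15],
])

```text
time: 31.1
tool_pos: [464.4, -100.1, 138.5]
eef_rot: [2.973, 1.013, 0.0]
ft_force: [1.4, -1.0, -0.1]
width: 23.3
finger_force: 25.0
```

```bash
python3 -c "
from h import *
avg(3)"
```

```text
t 31.2 pos [ 464.38 -100.1   138.48] psi -0.9139 F [ 1.6 -1.  -0.3] Mz [-0.016 -0.013 -0.03 ] mean -0.02 tau6 [ 0.2191  0.0236 -0.0183] q6 0.4469 w 23.14
```

Request:
drive_tool([
  [[0,0,2e-05],[0,0,0.08],0.15],
  [[0,0,2e-05],[0,0,0.08],0.15],
  [[0,0,0],[0,0,0],0.15],
])

```text
time: 31.62
tool_pos: [464.5, -100.1, 138.5]
eef_rot: [3.044, 0.773, 0.001]
ft_force: [2.9, -1.2, 0.5]
width: 23.0
finger_force: 25.0
```

```bash
python3 -c "
from h import *
avg(3)"
```

```text
t 31.725 pos [ 464.52 -100.06  138.54] psi -1.0733 F [ 2.9 -1.6 -0.1] Mz [0.389 0.375 0.369] mean 0.378 tau6 [0.6253 0.4267 0.3934] q6 0.6064 w 23.05
```

Request:
drive_tool([
  [[0,0,0],[0,0,-0.03],0.15],
  [[0,0,0],[0,0,0],0.15],
  [[0,0,0],[0,0,0],0.15],
])

```text
time: 32.15
tool_pos: [464.5, -100.0, 138.5]
eef_rot: [3.034, 0.815, 0.001]
ft_force: [3.5, -2.6, 0.5]
width: 23.1
finger_force: 25.0
```

```bash
python3 -c "
from h import *
avg(3)"
```

```text
t 32.25 pos [ 464.48 -100.01  138.51] psi -1.0458 F [ 3.  -2.6  1.4] Mz [0.069 0.122 0.14 ] mean 0.11 tau6 [0.1134 0.116  0.1151] q6 0.5787 w 23.12
```

Request:
drive_tool([
  [[0,0,0],[0,0,-0.03],0.15],
  [[0,0,0],[0,0,0],0.15],
  [[0,0,0],[0,0,0],0.15],
])

```text
time: 32.67
tool_pos: [464.5, -100.0, 138.5]
eef_rot: [3.021, 0.86, 0.001]
ft_force: [2.4, -3.3, 1.9]
width: 23.5
finger_force: 25.0
```

```bash
python3 -c "
from h import *
avg(3)"
```

```text
t 32.775 pos [464.47 -99.97 138.51] psi -1.0159 F [ 2.7 -3.2  2.2] Mz [-0.027  0.042 -0.011] mean 0.001 tau6 [0.0018 0.0042 0.0035] q6 0.5488 w 23.22
```

Request:
drive_tool([
  [[0,0,-2e-05],[0,0,-0.1],0.15],
  [[0,0,-2e-05],[0,0,-0.1],0.15],
  [[0,0,-2e-05],[0,0,-0.1],0.15],
  [[0,0,-2e-05],[0,0,-0.1],0.15],
  [[0,0,-2e-05],[0,0,-0.1],0.15],
  [[0,0,-2e-05],[0,0,-0.1],0.15],
  [[0,0,-2e-05],[0,0,-0.1],0.15],
  [[0,0,-2e-05],[0,0,-0.1],0.15],
])

```text
time: 33.83
tool_pos: [464.0, -99.6, 138.5]
eef_rot: [-2.444, -1.973, 0.0]
ft_force: [2.1, -1.1, 4.1]
width: 23.3
finger_force: 25.0
```

```bash
python3 -c "
from h import *
avg(3)"
```

```text
t 33.925 pos [463.98 -99.6  138.53] psi -0.2126 F [ 1.5 -1.6  3.7] Mz [-0.088 -0.033  0.029] mean -0.031 tau6 [ 0.7755 -0.0532 -0.5015] q6 -0.2544 w 23.2
```

Request:
drive_tool([
  [[0,0,-0.0002],[0,0,-0.1],0.15],
  [[0,0,-5e-05],[0,0,-0.1],0.15],
  [[0,0,-5e-05],[0,0,-0.1],0.15],
  [[0,0,-2e-05],[0,0,-0.1],0.15],
  [[0,0,-2e-05],[0,0,-0.1],0.15],
  [[0,0,-2e-05],[0,0,-0.1],0.15],
  [[0,0,-2e-05],[0,0,-0.1],0.15],
  [[0,0,-2e-05],[0,0,-0.052],0.15],
  [[0,0,0],[0,0,0],0.15],
  [[0,0,0],[0,0,0],0.15],
])

```text
time: 35.22
tool_pos: [463.5, -99.6, 138.6]
eef_rot: [-1.555, -2.728, 0.001]
ft_force: [-2.1, -1.8, 4.7]
width: 23.0
finger_force: 25.0
```

Run:
```python
from h import *
avg(4)
t=imaging.snapshot('top');s=imaging.snapshot('scene')
cv2.imwrite('pics/c6.png',np.hstack([crop(s,250,150,66,90,6),crop(t,325,180,66,90,6)]))
```

```text
t 35.375 pos [463.52 -99.67 138.6 ] psi 0.5352 F [-3.3 -2.3  5.1] Mz [-0.032  0.006  0.012 -0.027] mean -0.01 tau6 [-0.0037 -0.0036 -0.007  -0.0105] q6 -1.0021 w 23.11
```

View pics/c6.png

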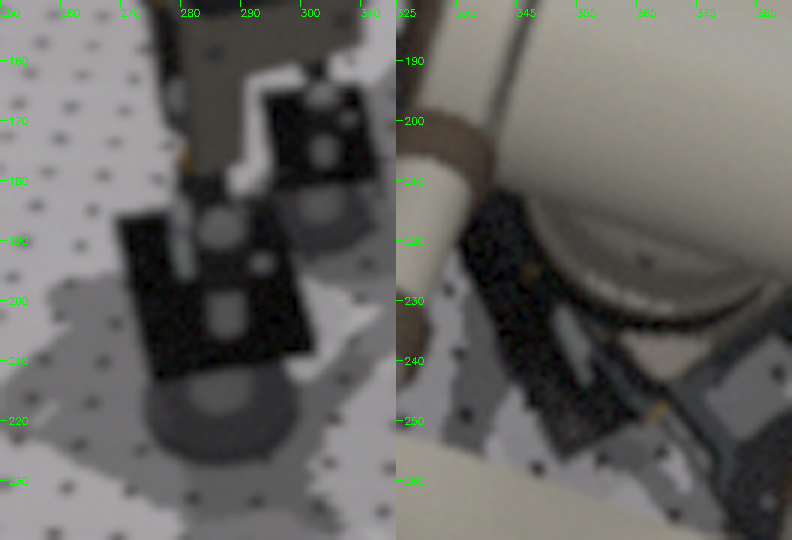

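The pictures show the clamp arm home over the cube, with the glass visible at scene (280,192) and top (352,237). The screw is gripped a quarter turn back from where it seated: ψ 0.535 against a seat at about -1.035. Forces are low and steady.

Request:
drive_tool([
  [[0,0,0],[0,0,0],0.15],
  [[0,0,0],[0,0,0],0.15],
  [[0,0,0],[0,0,0],0.15],
  [[0,0,0],[0,0,0],0.15],
])

```text
time: 36.02
tool_pos: [463.6, -99.7, 138.6]
eef_rot: [-1.553, -2.729, 0.001]
ft_force: [-5.3, -2.2, 5.1]
width: 23.3
finger_force: 25.0
```

```bash
python3 -c "
from h import *
to(463.5,-99.6,138.6,.536); print(job.finish_job())"
```

```text
t 36.02 pos [463.6 -99.7 138.6] psi 0.536 tilt [ 0.0012 -0.0014] q [-0.47 -0.02  1.96 -0.    1.2  -1.  ] F [-5.3 -2.2  5.1] M [-0.427  0.875 -0.046] w 23.3 g 25.0
shift m [ 0.0001 -0.      0.    ] turn z -0.0
the job is handed in; nothing more can be done
None
```

I handed the job in at 36 s: the cube is square on the platform, about 1 mm off centre by my estimate; the clamp arm is home at its stop; and the screw was seated, backed off a quarter turn and is still gripped.

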